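# Roll the chart tube clear of the harbour chart

## Task

The fat black chart tube has been left lying on the open harbour chart. With your fingertips on top of it, roll it over the chart's edge towards the radio charger and leave it lying still on the bare strip of desk between the chart and the charger, with no part of it over the chart and without it ever touching the charger. Do not lift it or push it low on its sides, and leave everything else where it is.

Things in the scene. Friction and masses are not known exactly. Their poses are not given: they have to be found in the camera images.
- tube: chart tube: rigid black plastic cylinder 300 mm long, 0.35 to 0.7 kg, lying on the desk, too fat to grip. Origin at its centre, 45 mm up; its own y axis runs along it (x and z turn as it rolls). Its end caps (last 30 mm each) are 90 mm in diameter, the barrel between them 87 mm: top line 88.5 mm above the desk. Touch it only on its upper part, 65 mm or more above the desk
- tube_far (a point): point on the tube's axis in its end face farther from the robot (+x). Of the tube's behaviour: under a fingertip that presses lightly on top and moves across, it rolls without slip and its centre moves half as far as the fingertip
- tube_near (a point): point on the tube's axis in its end face nearer to the robot. Of the tube's behaviour: it stays where it is left; let go at 0.1 m/s it coasts about 20 mm
- chart: the harbour chart: a flat paper sheet on the desk, 297 mm (its x) by 420 mm (its y), of no thickness to speak of. Origin at the middle of its edge beside the bare strip (the -y side of the chart, seen from the robot its right edge); its x axis points horizontally from the chart square across that edge to the strip and the charger, y along the edge away from the robot. The chart lies at its x from -297 mm to 0
- charger: the fixed black charger bank with four bays, hand-held radios standing in three: 90 mm (its x) by 330 mm (its y) by 50 mm high. Origin at the centre of its underside, x away from the chart; its front face, towards the chart, is at its x = -45 mm. The bare strip between the chart's edge and this face is about 125 to 140 mm wide
- charger_front (a point): middle of the lower edge of the charger's front face, on the desk
- spare_radio: a hand-held radio standing on the desk behind the charger, 36 by 58 by 130 mm and an aerial to 262 mm; origin at the centre of its foot. Not to be moved
- mug: white mug, 78 mm in diameter, 92 mm high, standing past the far end of the strip; origin at the centre of its foot. Not to be moved
- dividers: brass chart dividers lying on the chart behind the tube, about 190 mm long, 12 mm high. Not to be moved
- marker: green felt marker, 127 mm long, 15 mm high, lying on the chart behind the tube. Not to be moved
- hairbrush: black hairbrush, 210 mm long, 33 mm high, lying past the tube's far end. Not to be moved
- radio0: hand-held radio standing in a bay of the charger, 36 by 58 by 130 mm and an aerial to 262 mm (282 mm above the desk); origin at the centre of its foot. Not to be moved
- radio1: hand-held radio standing in a bay of the charger, 36 by 58 by 130 mm and an aerial to 262 mm (282 mm above the desk); origin at the centre of its foot. Not to be moved
- radio2: hand-held radio standing in a bay of the charger, 36 by 58 by 130 mm and an aerial to 262 mm (282 mm above the desk); origin at the centre of its foot. Not to be moved

How it is judged:
On the way:
1. the tube has turned by a quarter turn or so, rolling instead of sliding (angle between tube's own z axis and vertical above 1.2 rad), for 0.05 s.
At the end, for the whole second after the job is handed in: Both ends of the tube lie on the desk wholly beyond the chart's far edge and short of the charger's front face (axis at least 43 mm from each, that is the tube's radius less 2 mm), and the tube is at rest (under 10 mm/s) (x of each of tube_far, tube_near in the frame of chart above 0.043 m and x of each of tube_far, tube_near in the frame of charger_front below -0.043 m and height (world z) of each of tube_far, tube_near below 0.05 m and linear speed of tube below 0.01 m/s and angular speed of tube below 0.2 rad/s); the robot touches nothing.
It fails at once if the tube is lifted or tipped: an end comes more than 10 mm off the desk (height (world z) of any of tube_far, tube_near above 0.055 m).
It fails at once if the tube is pushed low down: the fingers touch it with their grasp point less than 80 mm above the desk (contact force between the fingers and tube above 0.3 N and height (world z) of the grasp point below 0.08 m).
It fails at once if the tube touches the charger (contact force between tube and charger above 0.3 N).
It fails at once if the tube is pressed hard enough to dent it (over 60 N) (contact force between the fingers and tube above 60 N).
It fails at once if another thing on the desk is moved by more than 15 mm or tipped (distance of any of spare_radio, mug, dividers, marker, hairbrush, radio0, radio1, radio2 from where it was at the start of the episode above 0.015 m or angle between any of spare_radio, mug, dividers, marker, hairbrush, radio0, radio1, radio2's own z axis and vertical above 0.3 rad).
It also fails if it takes over 51 s, if anything falls off the work surface, if the arm or the gripper's body presses on something with over 40 N, if the wrist force passes 120 N, or if a joint passes its speed limit or range.

## Robot

A 6-joint arm with a two-finger parallel gripper is mounted at the origin on the work surface. World frame = base frame: x ahead of the robot, y to its left, z up, the work surface at z = 0. Lengths are in m, angles in rad, forces in N, time in s.
With the tool pointing down it reaches from about 0.375 to 0.9 m from the base axis. Payload 3.1 kg.
Tool frame: the origin (TCP) lies at the centre of the arm's flange, where the gripper is bolted on; the fingertips stand 173 mm ahead of it and the grasp point (between the pads) lies 155 mm ahead of it; z points along the fingers, x is the direction in which the jaws open and shut, and the axes are right-handed (so a half turn about z gives the same grasp; the last joint's range is limited). The gripper opens to 85 mm and grips with 20 to 120 N. Pads are 22 mm wide; open, the fingers measure 114 mm over their backs; the gripper's body (76 mm by 85 mm) begins 54 mm behind the grasp point. The pads swing forward as they close: fully open they stand 13 mm farther back than shut.
Start: joints at [-1.417, 0.527, 1.433, -0, 1.181, -0.178], TCP at [0.204, -0.591, 0.405] pointing down, gripper open.
Joint ranges: [-3.08, 3.08], [-0.75, 2.2], [0.22, 2.44], [-1.43, 4.57], [0, 2.65], [-2.85, 2.85]. Speed limits (rad/s): [2.79, 2.79, 3.14, 3.14, 3.14, 3.14].

## Interface

Orientations are given as a unit quaternion [x, y, z, w].
In Python, from station import manip gives the robot as it stands.
- The arm moves only by the shell command python3 -m jog 'ROWS' [OPENING] [FORCE]. ROWS is JSON, a list that holds one entry, the list of rows, each a list of 4 numbers: the shift along the world's x, y, z in mm, then the turn about the world's z in degrees. A call has exactly 8 rows; each row shifts and turns the commanded pose from where the row before left it; what a row does not reach is not made up. A row lasts 1/8 s, in which the tool goes at most 62.5 mm and 10.7 degrees, less where a joint would pass 70% of its speed; a pose out of reach is approached as far as the arm can. A call is refused whole if a number of a shift passes 62.5 or a number of a turn 10.7, either way. A call with a gripper value outside its range is refused whole. OPENING is the opening in per cent of the stroke, from 0 (shut) to 100 (fully open), set as the call begins (- or left out, the last holds). The fingers move at their own pace and stop on an object; FORCE is the grip in N (left out, the last holds). Time passes only in rows, so rows that do not move let the fingers close, or fill a call up. It gives the time, the measured TCP pose, the force and the opening at its end, in the units of the state.
- manip.sense(): the state, without advancing time (a new reading comes with each control period).
- manip.snapshot(name): name is "side" or "top" or "wrist"; returns the picture (480x640x3 uint8, red, green, blue); there is no depth.
- manip.camera_info(name): a dict with "fx", "fy", "cx", "cy" (pixels), "k1" (the pictures are not rectified: a ray, as slopes to the right and down, at radius r is drawn at 1 + k1 r^2 times it, then the intrinsics apply), "R" (3x3) and "t" (3): a world point X has camera coordinates R X + t. Camera axes: x right, y down, z forward; pixel columns grow to the right and rows downward; lengths in m; the calibration is good to about 2 mm. A picture is of the moment at which its call begins: read the wrist's pose just before it. camera_info takes no time and is no camera call; for the wrist camera it gives the pose at the moment of the call.
- manip.sign_off(): hands the job in, once; it reports no verdict.
The state is a dict: "t": time; "q": joint angles; "qd": joint speeds; "tau": joint torques, N m; "tcp_pos": TCP position; "tool_rot": TCP orientation; "force": force on the tool from outside, world axes, zero at the start; "ft_torque": the same for the moment, N m; "finger_gap": opening from 0.0 (shut) to 1.0 (fully open).
Only numpy, scipy, OpenCV 4.12 (cv2) and the standard library are available. Lean on these libraries where they do the work, as an engineer would, in place of code of your own. Each camera call takes 0.05 s, during which the arm holds its last target. There are 200 camera calls.

## Working session

There is one attempt and no reset: what is moved stays moved. The work goes in short steps, Python scripts to look and compute and a shell command to move; the robot and the scene stay as the last step left them, time stands still between calls to the robot, and variables do not carry over. Pictures are saved under pics/ and viewed, about 8 in all and at most 12, crops included, and the job is handed in when it is done.

```bash
mkdir -p pics; cat > h.py <<'E'
import numpy as np, cv2
from station import manip
def cast(ci,u,v,z):
    x=(u-ci['cx'])/ci['fx'];y=(v-ci['cy'])/ci['fy'];k=ci['k1']
    a,b=x,y
    for _ in range(20):
        s=1+k*(a*a+b*b);a,b=x/s,y/s
    R=np.array(ci['R']);t=np.array(ci['t']);d=R.T@np.array([a,b,1]);c=-R.T@t
    return c+d*(z-c[2])/d[2]
def proj(ci,X):
    p=np.array(ci['R'])@np.array(X)+np.array(ci['t']);a,b=p[0]/p[2],p[1]/p[2];s=1+ci['k1']*(a*a+b*b)
    return ci['fx']*a*s+ci['cx'],ci['fy']*b*s+ci['cy']
def snap(name,f):
    cv2.imwrite('pics/'+f,manip.snapshot(name)[:,:,::-1])
E
python3 - <<'E'
from h import *
for n in('top','side'):
    snap(n,n+'1.png');c=manip.camera_info(n);print(n,-np.array(c['R']).T@np.array(c['t']),c['fx'],c['k1'],np.array(c['R']).round(2).tolist())
print(manip.sense())
E
```

```text
top [0.45918264 0.02016021 1.18488461] 520.076347104265 -0.12919733307586653 [[-0.0, -1.0, 0.01], [-0.99, -0.0, -0.12], [0.12, -0.01, -0.99]]
side [0.2713405  0.61360569 0.71167615] 470.28761062624795 0.0430209222830222 [[-0.89, -0.46, 0.02], [-0.33, 0.61, -0.72], [0.32, -0.65, -0.69]]
{'t': 0.1, 'q': array([-1.41751432e+00,  5.28336722e-01,  1.43374845e+00, -1.90831508e-05,
        1.18142420e+00, -1.78506667e-01]), 'qd': array([ 0.00080827, -0.00268049, -0.0039778 , -0.00057983,  0.00131028,
        0.00031458]), 'tau': array([-3.42515777e-04, -4.43304563e+01, -1.78586751e+01, -2.67773839e-04,
        3.90495712e-03,  7.12600155e-06]), 'tcp_pos': array([ 0.2035583 , -0.59059699,  0.40386176]), 'tool_rot': array([ 8.14168386e-01, -5.80628041e-01, -6.75377092e-04, -6.79992508e-04]), 'force': array([ 0.54448151, -0.23285565,  0.43052192]), 'ft_torque': array([ 0.03752062, -0.06846558, -0.01454527]), 'finger_gap': 0.9978099598829897}
```

View pics/top1.png

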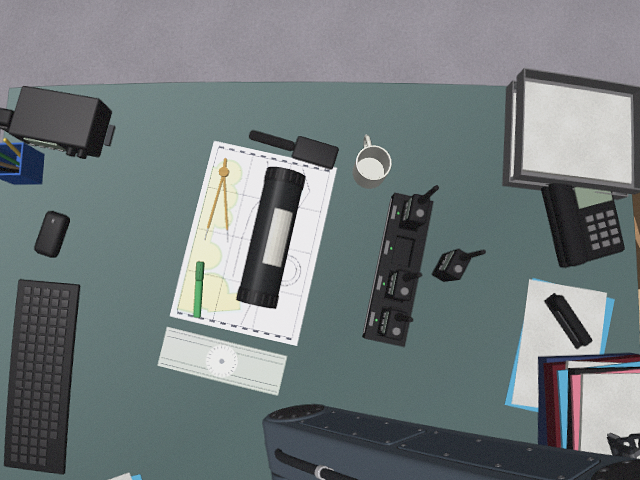

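View pics/side1.png

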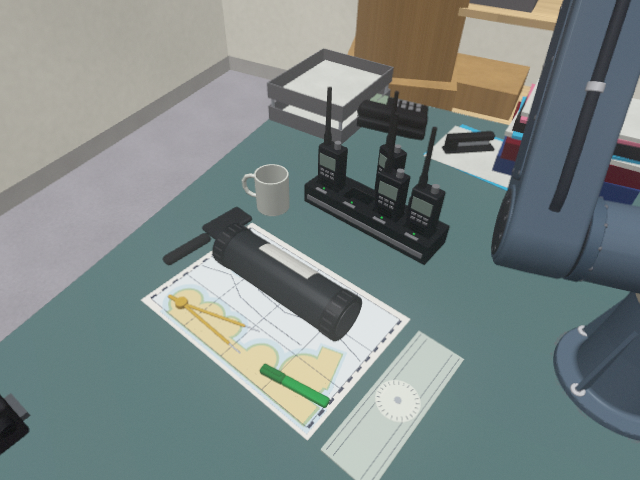

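The top view shows the tube at about (272,237), the chart's right edge from (337,165) to (298,345), and the charger front from (393,193) to (364,340). I'll enlarge it to read these more closely.

```bash
python3 - <<'E'
import cv2
a=cv2.imread('pics/top1.png')[150:350,230:440]
a=cv2.convertScaleAbs(a,alpha=1.6,beta=25)
cv2.imwrite('pics/crop1.png',cv2.resize(a,None,fx=3,fy=3,interpolation=cv2.INTER_CUBIC))
E
```

```text
(no output)
```

View pics/crop1.png

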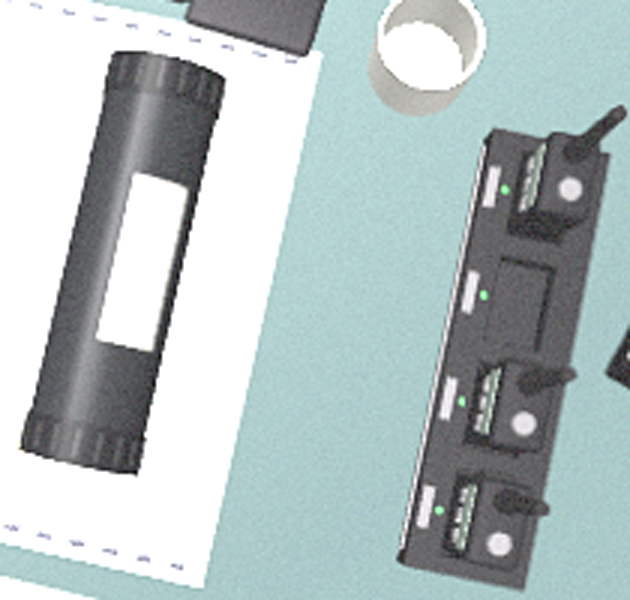

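```bash
python3 - <<'E'
from h import *
c=manip.camera_info('top')
g=lambda u,v,z:cast(c,230+u/3,150+v/3,z)[:2]
A,B=g(322,53,0),g(203,588,0)   # chart edge far, near
ax=(A-B)/np.linalg.norm(A-B); n=np.array([ax[1],-ax[0]]); O=(A+B)/2
print('edge',A,B,np.linalg.norm(A-B),'along',ax,'n',n,'O',O, 'heading deg',np.degrees(np.arctan2(ax[1],ax[0])))
L=lambda p:(round(float((p-O)@n)*1000,1),round(float((p-O)@ax)*1000,1))
for nm,pts,z in [('tube',[(109,58),(224,80),(21,447),(138,470)],.045),('ch lo',[(487,132),(400,560)],0),('ch hi',[(493,131),(406,560)],.05),('ch back hi',[(608,152),(524,588)],.05),('mug',[(370,75),(485,45)],.045)]:
    P=[g(*p,z) for p in pts];print(nm,[q.round(4).tolist() for q in P],[L(q) for q in P])
P=[g(*p,.045) for p in[(109,58),(224,80),(21,447),(138,470)]]
f=(P[0]+P[1])/2;m=(P[2]+P[3])/2;print('far',f,L(f),'near',m,L(m),'hd',np.degrees(np.arctan2(*(f-m)[::-1])))
E
```

```text
edge [ 0.76048039 -0.04630199] [0.35014186 0.04487965] 0.42034723609110286 along [ 0.97618943 -0.2169198 ] n [-0.2169198  -0.97618943] O [ 0.55531112 -0.00071117] heading deg -12.528182369779334
tube [[0.7448, 0.1157], [0.7281, 0.0296], [0.4555, 0.1767], [0.4392, 0.0913]] [(-154.8, 159.7), (-67.1, 162.1), (-151.5, -135.9), (-64.7, -133.4)]
ch lo [[0.6984, -0.1743], [0.3707, -0.1034]] [(138.4, 177.3), (140.3, -158.0)]
ch hi [[0.6891, -0.1706], [0.3744, -0.1025]] [(136.8, 167.4), (138.6, -154.5)]
ch back hi [[0.6737, -0.2569], [0.3536, -0.1881]] [(224.4, 171.1), (226.7, -156.3)]
mug [[0.7323, -0.0797], [0.7561, -0.1668]] [(38.7, 189.9), (118.6, 232.0)]
far [0.73642825 0.07266441] (-110.9, 160.9) near [0.44732962 0.13399654] (-108.1, -134.6) hd -11.977683255343736
```

```bash
python3 -m jog '[[[0,0,60,0],[0,0,60,0],[28,50.8,0,4.2],[28,50.8,0,4.2],[28,50.8,0,4.2],[28,50.8,0,4.2],[28,50.8,0,4.2],[28,50.8,0,4.2]]]' 100 && python3 -m jog '[[[28,50.8,0,4.2],[28,50.8,0,4.2],[28,50.8,0,4.2],[28,50.8,0,4.2],[28,50.8,0,4.2],[28,50.8,0,4.2],[28,50.8,0,4.2],[28,50.8,0,4.2]]]'
python3 - <<'E'
from h import *
c=manip.camera_info('top')
g=lambda u,v,z:cast(c,230+u/3,150+v/3,z)[:2]
O=np.array([.5553,-.0007]);ax=np.array([.9762,-.2169]);n=np.array([-.2169,-.9762])
for p,z in [((418,115),0),((430,42),.092)]:
    d=g(*p,z)-O;print('mug',d@n,d@ax)
E
```

```text
t: 1.1
tcp_pos: [0.3721, -0.2842, 0.5245]
tool_rot: [0.922, -0.388, -0.0, -0.0]
force: [0.7, -0.3, -0.7]
finger_gap: 1.002
t: 2.1
tcp_pos: [0.5962, 0.1222, 0.5242]
tool_rot: [0.994, -0.105, -0.0, 0.0]
force: [1.2, -0.5, 0.4]
finger_gap: 0.998
mug 0.08318220661095031 0.17851133548400672
mug 0.0743718563690133 0.21158361675200643
```

```bash
python3 -m jog '[[[0,0,-50,0],[0,0,-50,0],[0,0,-50,0],[0,0,-50,0],[0,0,-50,0],[0,0,-9,0],[0,0,0,0],[0,0,0,0]]]' 
python3 - <<'E'
from h import *
snap('side','side2.png');print(manip.sense()['force'])
a=cv2.imread('pics/side2.png')[120:400,120:440];cv2.imwrite('pics/c2.png',cv2.resize(a,None,fx=2,fy=2))
E
```

```text
t: 3.1
tcp_pos: [0.5966, 0.1204, 0.2679]
tool_rot: [0.994, -0.106, 0.002, -0.0]
force: [0.3, -0.2, -0.7]
finger_gap: 0.998
[ 0.0442852  -0.35808849 -0.16005614]
```

View pics/c2.png

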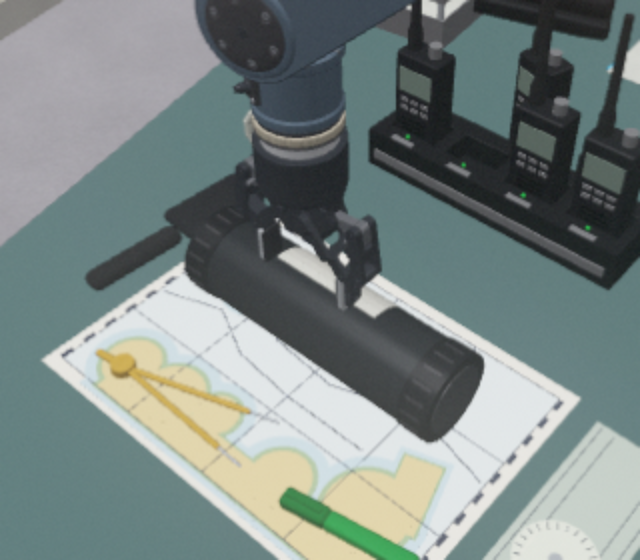

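```bash
python3 -m jog '[[[0,0,-6,0],[0,0,-4,0],[0,0,-2,0],[0,0,-1,0],[0,0,-1,0],[0,0,-1,0],[0,0,0,0],[0,0,0,0]]]' 
```

```text
t: 4.15
tcp_pos: [0.5956, 0.1203, 0.2507]
tool_rot: [0.994, -0.106, 0.0, -0.0]
force: [0.4, -0.2, -0.4]
finger_gap: 0.998
```

```bash
python3 -m jog '[[[0,0,-1,0],[0,0,0,0],[0,0,-1,0],[0,0,0,0],[0,0,-1,0],[0,0,0,0],[0,0,0,0],[0,0,0,0]]]' 
```

```text
t: 5.15
tcp_pos: [0.5956, 0.1203, 0.2477]
tool_rot: [0.994, -0.106, -0.0, -0.0]
force: [-0.0, 0.1, -0.3]
finger_gap: 1.003
```

```bash
python3 -m jog '[[[0,0,-1,0],[0,0,0,0],[0,0,-1,0],[0,0,0,0],[0,0,0,0],[0,0,0,0],[0,0,0,0],[0,0,0,0]]]' 
```

```text
t: 6.15
tcp_pos: [0.5957, 0.1207, 0.2471]
tool_rot: [0.994, -0.106, 0.0, -0.0]
force: [-2.8, 1.6, 9.1]
finger_gap: 1.001
```

```bash
python3 -m jog '[[[-0.8,-3.9,0,0],[-1.7,-7.8,0,0],[-2.5,-11.7,0,0],[-2.9,-13.7,0,0],[-2.9,-13.7,0,0],[-2.5,-11.7,0,0],[-1.7,-7.8,0,0],[0,0,0,0]]]' 
python3 - <<'E'
from h import *
snap('top','top3.png');print(manip.sense()['force'])
a=cv2.imread('pics/top3.png')[150:350,230:440];a=cv2.convertScaleAbs(a,alpha=1.6,beta=25);cv2.imwrite('pics/c3.png',cv2.resize(a,None,fx=3,fy=3,interpolation=cv2.INTER_CUBIC))
E
```

```text
t: 7.15
tcp_pos: [0.5803, 0.0492, 0.2471]
tool_rot: [0.994, -0.106, -0.0, 0.0]
force: [-3.6, -0.9, 11.5]
finger_gap: 1.002
[-2.11598061  0.21004077 10.68056444]
```

View pics/c3.png

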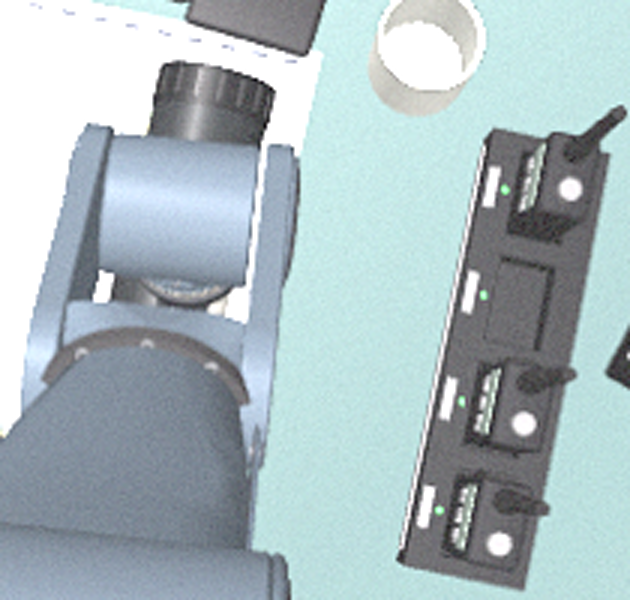

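Far cap moved from (111,52) to (163,62) in the crop, about 38 mm, so it is rolling as predicted. I'll repeat the stroke.

```bash
python3 -m jog '[[[0,0,8,0],[2.5,11.7,0,0],[2.5,11.7,0,0],[2.5,11.7,0,0],[0,0,-4,0],[0,0,-3,0],[0,0,-1,0],[0,0,0,0]]]' && python3 -m jog '[[[-0.8,-3.9,0,0],[-1.7,-7.8,0,0],[-2.5,-11.7,0,0],[-2.9,-13.7,0,0],[-2.9,-13.7,0,0],[-2.5,-11.7,0,0],[-1.7,-7.8,0,0],[0,0,0,0]]]' && python3 -m jog '[[[0,0,8,0],[2.5,11.7,0,0],[2.5,11.7,0,0],[2.5,11.7,0,0],[0,0,-4,0],[0,0,-3,0],[0,0,-1,0],[0,0,0,0]]]'
python3 - <<'E'
from h import *
snap('top','top4.png')
a=cv2.imread('pics/top4.png')[150:350,230:440];a=cv2.convertScaleAbs(a,alpha=1.6,beta=25);cv2.imwrite('pics/c4.png',cv2.resize(a,None,fx=3,fy=3,interpolation=cv2.INTER_CUBIC))
E
```

```text
t: 8.2
tcp_pos: [0.5879, 0.0852, 0.2467]
tool_rot: [0.994, -0.106, -0.0, -0.0]
force: [-1.6, 1.9, 8.0]
finger_gap: 0.998
t: 9.2
tcp_pos: [0.5725, 0.0136, 0.2474]
tool_rot: [0.994, -0.106, -0.0, 0.0]
force: [-4.3, -0.8, 13.1]
finger_gap: 1.0
t: 10.2
tcp_pos: [0.5804, 0.0499, 0.2463]
tool_rot: [0.994, -0.106, -0.0, -0.0]
force: [-1.6, 2.6, 6.1]
finger_gap: 1.003
```

View pics/c4.png

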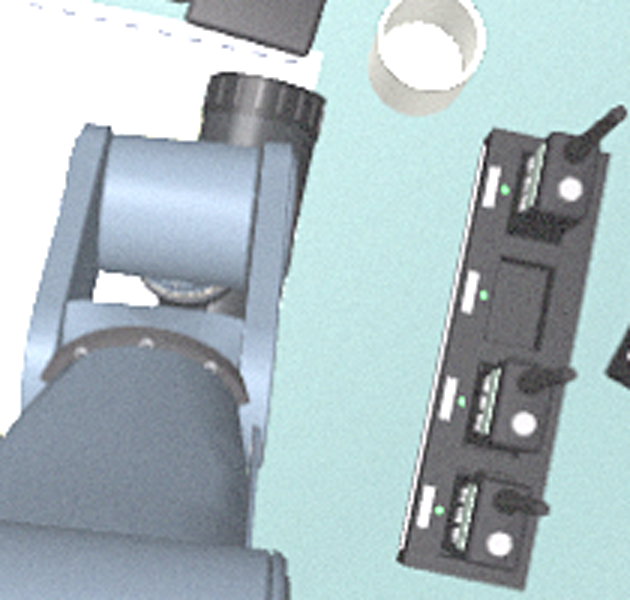

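Cap now at (212,73)–(325,98): about 76 mm travelled, about 101 mm to go.

```bash
python3 -m jog '[[[-0.8,-3.9,0,0],[-1.7,-7.8,0,0],[-2.5,-11.7,0,0],[-2.9,-13.7,0,0],[-2.9,-13.7,0,0],[-2.5,-11.7,0,0],[-1.7,-7.8,0,0],[0,0,0,0]]]' && python3 -m jog '[[[0,0,8,0],[2.3,10.8,0,0],[2.3,10.8,0,0],[2.3,10.8,0,0],[0,0,-4,0],[0,0,-3,0],[0,0,-1,0],[0,0,0,0]]]' && python3 -m jog '[[[-0.8,-3.9,0,0],[-1.7,-7.8,0,0],[-2.5,-11.7,0,0],[-2.9,-13.7,0,0],[-2.9,-13.7,0,0],[-2.5,-11.7,0,0],[-1.7,-7.8,0,0],[0,0,0,0]]]' && python3 -m jog '[[[0,0,8,0],[2.3,10.8,0,0],[2.3,10.8,0,0],[2.3,10.8,0,0],[0,0,0,0],[0,0,0,0],[0,0,0,0],[0,0,0,0]]]'
python3 - <<'E'
from h import *
snap('top','top5.png')
a=cv2.imread('pics/top5.png')[150:350,230:440];a=cv2.convertScaleAbs(a,alpha=1.6,beta=25);cv2.imwrite('pics/c5.png',cv2.resize(a,None,fx=3,fy=3,interpolation=cv2.INTER_CUBIC))
E
```

```text
t: 11.25
tcp_pos: [0.565, -0.0215, 0.2477]
tool_rot: [0.994, -0.106, -0.0, 0.0]
force: [-4.5, -1.5, 16.1]
finger_gap: 0.997
t: 12.25
tcp_pos: [0.5724, 0.012, 0.2465]
tool_rot: [0.994, -0.106, -0.0, -0.0]
force: [-1.4, 1.3, 7.5]
finger_gap: 1.001
t: 13.25
tcp_pos: [0.5569, -0.0594, 0.2476]
tool_rot: [0.994, -0.106, -0.0, 0.001]
force: [-5.5, -0.6, 15.7]
finger_gap: 1.001
t: 14.25
tcp_pos: [0.5644, -0.0262, 0.2537]
tool_rot: [0.994, -0.106, 0.0, 0.0]
force: [0.0, 0.2, 0.2]
finger_gap: 1.0
```

View pics/c5.png

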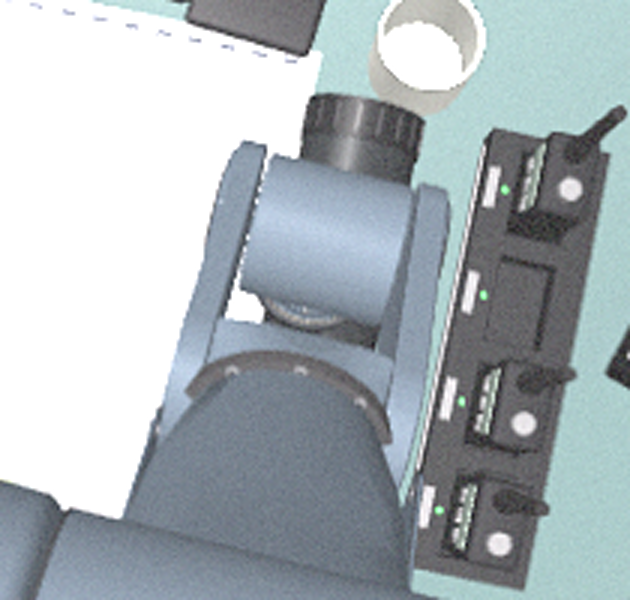

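```bash
python3 - <<'E'
from h import *
c=manip.camera_info('top')
g=lambda u,v,z:cast(c,230+u/3,150+v/3,z)[:2]
O=np.array([.5553,-.0007]);ax=np.array([.9762,-.2169]);n=np.array([-.2169,-.9762])
L=lambda p:((p-O)@n*1000,(p-O)@ax*1000)
print('was end top',L(g(170,57,.09)),'mid',L((g(109,58,.045)+g(224,80,.045))/2))
print('now end top',L(g(370,101,.09)),'mid',L((g(309,101,.045)+g(424,123,.045))/2))
print(manip.sense()['tcp_pos'])
E
```

```text
was end top (np.float64(-105.97986897048119), np.float64(159.81703487024538)) mid (np.float64(-110.9050602031944), np.float64(160.90466025563632))
now end top (np.float64(41.120324631029604), np.float64(159.85068960174752)) mid (np.float64(41.990910261407755), np.float64(161.70420157626768))
[ 0.56439263 -0.02617383  0.25371819]
```

```bash
python3 -m jog '[[[0,0,-4,0],[0,0,-3,0],[0,0,-1,0],[0,0,0,0],[-0.8,-3.9,0,0],[-1.5,-6.8,0,0],[-1.9,-8.8,0,0],[-2.1,-9.8,0,0]]]' && python3 -m jog '[[[-1.9,-8.8,0,0],[-1.5,-6.8,0,0],[-0.8,-3.9,0,0],[0,0,0,0],[0,0,0,0],[0,0,0,0],[0,0,2,0],[0,0,2,0]]]' && python3 -m jog '[[[0,0,20,0],[0,0,50,0],[0,0,60,0],[0,0,60,0],[0,0,60,0],[-60,0,0,0],[-60,20,0,0],[-60,20,0,0]]]'
python3 -m jog '[[[-10,60,0,0],[-10,60,0,0],[0,60,0,0],[0,60,0,0],[0,60,0,0],[0,60,0,0],[0,0,0,0],[0,0,0,0]]]'
python3 - <<'E'
from h import *
snap('top','top6.png')
a=cv2.imread('pics/top6.png')[150:350,230:440];a=cv2.convertScaleAbs(a,alpha=1.6,beta=25);cv2.imwrite('pics/c6.png',cv2.resize(a,None,fx=3,fy=3,interpolation=cv2.INTER_CUBIC))
E
```

```text
t: 15.3
tcp_pos: [0.558, -0.0551, 0.2484]
tool_rot: [0.994, -0.106, 0.0, 0.0]
force: [-4.8, 2.0, 21.3]
finger_gap: 1.0
t: 16.3
tcp_pos: [0.5539, -0.0747, 0.2498]
tool_rot: [0.994, -0.106, 0.0, 0.0]
force: [0.3, 0.3, 0.1]
finger_gap: 1.0
t: 17.3
tcp_pos: [0.3736, -0.0347, 0.4993]
tool_rot: [0.994, -0.106, -0.0, -0.0]
force: [0.1, -0.2, 1.3]
finger_gap: 0.998
t: 18.3
tcp_pos: [0.355, 0.3247, 0.499]
tool_rot: [0.994, -0.106, -0.001, 0.001]
force: [0.9, -0.1, -0.7]
finger_gap: 0.996
```

View pics/c6.png

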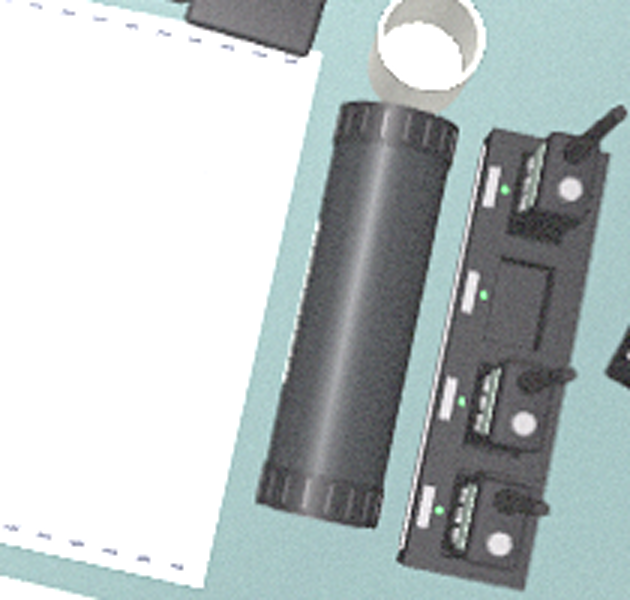

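```bash
python3 - <<'E'
from h import *
c=manip.camera_info('top')
g=lambda u,v,z:cast(c,230+u/3,150+v/3,z)[:2]
O=np.array([.5553,-.0007]);ax=np.array([.9762,-.2169]);n=np.array([-.2169,-.9762])
L=lambda p:(((p-O)@n*1000).round(1),((p-O)@ax*1000).round(1))
for p in[(341,109),(458,131),(258,499),(378,524)]:print(L(g(*p,.045)))
E
```

```text
(np.float64(22.9), np.float64(159.7))
(np.float64(111.8), np.float64(162.7))
(np.float64(24.9), np.float64(-134.8))
(np.float64(113.8), np.float64(-133.7))
```

```bash
python3 -c "
from station import manip
print(manip.sense()['t'],manip.sense()['force']);print(manip.sign_off())"
```

```text
18.35 [-0.15016664  0.18870871 -0.39167058]
the job is handed in; nothing more can be done
None
```

The tube now lies on the bare strip between the chart and the charger, and I handed the job in at about 18 s. I rolled it there from on top in five light fingertip strokes, moving its centre about 178 mm. The largest force I read was about 22 N, taken at the end of each move.

**Final position (last top picture):** the axis is 67 mm past the chart edge at the far end and 69 mm at the near end. The charger's front face is about 136 to 140 mm from that edge. That leaves roughly 67 mm or more from the axis to each side, against the 43 mm required.

**Rolling:** the label turned from the top round to the chart side, and each finger stroke moved the tube about half as far. Both fit rolling rather than sliding. I did not measure the turn angle directly.

**Other things:** the charger with its radios, the mug and the part of the hairbrush in view looked unmoved in that picture. The tube's far end clears the mug by an estimated 12 mm or so. I did not check the dividers, marker and spare radio again at the end. The arm was well clear and touching nothing.

None of these checks failed. The measurements differed by only 2 to 4 mm, within calibration error.

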